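# Set the needle valve a quarter turn off its seat and open the gas

### The arm

A 6-joint arm with a two-finger parallel gripper is mounted at the origin on the work surface. World frame = base frame: x ahead of the robot, y to its left, z up, the work surface at z = 0. Lengths are in m, angles in rad, forces in N, time in s.
With the tool pointing down it reaches from about 0.35 to 0.925 m from the base axis. Payload 6.4 kg.
Tool frame: the origin (TCP) lies at the very end of the fingers, on their centre line; the grasp point (between the pads) lies 19 mm behind it; z points along the fingers, y is the direction in which the jaws open and shut (so a half turn about z gives the same grasp; the last joint's range is limited). The gripper opens to 94 mm and grips with 3 to 60 N. Pads are 16 mm wide; open, the fingers measure 119 mm over their backs; the gripper's body (75 mm by 177 mm) begins 78 mm behind the grasp point.
Start: joints at [0.987, 0.245, 1.558, -0, 1.339, -0.174], TCP at [0.259, 0.596, 0.205] pointing down, gripper open.
Joint ranges: [-3.13, 3.13], [-1.02, 2.26], [0.13, 2.54], [-0.95, 4.09], [0.21, 2.88], [-2.74, 2.74]. Speed limits (rad/s): [2.57, 2.57, 3.14, 3.14, 3.14, 3.14].

### API

Orientations are given as [roll, pitch, yaw] about the fixed x, y, z axes, in that order (R = Rz(yaw) Ry(pitch) Rx(roll)).
In Python, from bench import robot, cams, order, search_frame, cut_out gives the robot as it stands.
- The arm moves only by the tool step_arm, never from a script. Its argument "commands" is a list of rows, each a list of 7 numbers: the shift along the world's x, y, z in mm, then the turn, a rotation vector about the world's x, y, z in rad, then the closure, from 0 (fully open) to 1 (shut). In form: [[tx, ty, tz, ax, ay, az, jaw], ...]. A call has exactly 5 rows; each row shifts and turns the pose as measured when the row begins; what a row does not reach is not made up. A row lasts 1/12 s, in which the tool goes at most 41.7 mm and 7.16 degrees, less where a joint would pass 70% of its speed; a pose out of reach is approached as far as the arm can. A call with a gripper value outside its range is refused whole. The fingers move at their own pace and stop on an object; "squeeze" is the grip in N (left out, the last holds). Time passes only in rows, so rows that do not move let the fingers close, or fill a call up. It gives the time, the measured TCP pose, the force and the opening at its end, in the units of the state.
- robot.get_state(): the state, without advancing time (a new reading comes with each control period).
- cams.get_image(name): name is "scene" or "top" or "wrist"; returns a dict with "pixels" (480x640x3 uint8, red, green, blue), "mtx" (3x3 intrinsics, pixels), "eye" and "attitude" of the camera in the world. Camera axes: x right, y up, looking along -z (the intrinsics and any distortion apply to the point x, -y, -z); pixel columns grow to the right and rows downward; lengths in m; the calibration is good to about 2 mm. A picture is of the moment at which its call begins. There is no depth.
- order.sign_off(): hands the job in, once; it reports no verdict.
Trained networks look in a picture, given as the dict that the camera call returned (one of the last four; its "shot" number tells which), for a name from the list of things; names that differ only in an ending like _2 or _b are one class to them, and where a whole thing is asked for, a point or a joint stands for the part that bears it (a point fixed in the world has none). Each returns a list of dicts, best first, with "score" (0 to 1); they miss things now and then, are a little off and sometimes report something else, mostly with a low value. They report only what shows in the picture. A call takes as long as a camera call. They do not tell look-alikes from the thing itself.
- search_frame(picture, target): "xy" ([column, row] in pixels, amid what is visible of it).
- cut_out(picture, target): "region" (480x640 bool, what is visible of it) and "xy" ([column, row] in pixels, amid what is visible of it).
The state is a dict: "clock": time; "joint_positions": joint angles; "qvel": joint speeds; "joint_torque": joint torques, N m; "eef_pos": TCP position; "tool_rot": TCP orientation; "wrist_force": force on the tool from outside, world axes, zero at the start; "ft_torque": the same for the moment, N m; "opening": opening from 0.0 (shut) to 1.0 (fully open).
Only numpy, scipy, OpenCV 4.12 (cv2) and the standard library are available. Lean on these libraries where they do the work, as an engineer would, in place of code of your own. Each camera call takes 0.05 s, during which the arm holds its last target.

### The job

Set up the gas valve block on the lab bench: screw the needle valve's bar handle clockwise until you feel the needle bottom on its seat, firm but without forcing it, then back it off anticlockwise a quarter of a turn. After that swing the shut-off lever all the way over to its far side to let the gas in. Let go of everything and leave the things lying around where they are.

Things in the scene. Friction and masses are not known exactly. Their poses are not given: they have to be found in the camera images.
- valve_block: Aluminium block, 90 (x) by 200 (y) by 40 mm high, fixed to the bench at a place and yaw that vary. Origin at the centre of its underside, z up. On its deck: the needle valve at y = -60 mm, a small gauge lying face up in the middle (top 51 mm above the bench), the shut-off lever at y = +62 mm.
- knob_grip (a point): Needle valve handle: black disc 42 mm across (top 63 mm above the bench) with an upright bar 46 mm long, 12 mm thick, reaching to 91 mm, a steel dot on top of one end. The point is on the vertical turning axis, 6 mm under the bar's top; x runs along the bar to the dot, z up. It turns but does not rise; clockwise from above closes; friction 0.05 N m. Its direction when seated differs each time.
- needle_tip (a point): Tip of the steel needle hidden inside the block, on the handle's axis. It rises 1.5 mm per anticlockwise turn of the handle, so its readings are too rough to set the valve by. At the start it is 80 to 183 degrees of handle turn above its seat.
- seat (a point): The needle's hidden seat, a hard stop 20 mm above the bench. Needle tip minus seat height is 0 when seated, 0.375 mm a quarter turn open. Once the needle is seated the handle winds up by 1 degree per 0.052 N m (3 N m per rad): bottomed from about 0.12 N m, damaged (failure) from about 0.8 N m, 15 degrees. Let go, the handle springs back to within 1 to 2 degrees of first touch.
- load_pin (a point): Small hidden pin in the handle's hub, on its axis, 18 mm under the grip point; it sinks by 2 mm per rad of wind-up of the handle (0.67 mm per N m clockwise), too little for its readings to show the load well. Feel the moment on the gripper instead.
- shutoff_tip (a point): Centre of the black ball (26 mm across) on the shut-off lever, a 10 mm steel rod, 60 mm from pivot to ball centre. The pivot axis is along the block's y, 62 mm above the bench at block x = 0, y = 62 mm, on a base 70 by 50 by 25 mm high. The ball starts on the -x side (29 mm off, 115 mm above the bench) and swings over the top to the mirror place at +x; it takes 1 to 2 N and stays where left.
- shutoff (a joint): Shut-off lever angle in rad: 0 leans to the block's -x (shut), 1.0 is its stop leaning to the block's +x (open).
- spanner: Steel spanner, 150 mm long, lying on the bench along the -x side of the block, about 85 mm from the block's middle line. Bystander. Origin under its middle.
- plug: Brass plug, 20 mm across, 14 mm high, standing on the block's deck beside the gauge. Bystander. Origin at the centre of its underside.
- tube_rack: Plastic rack, 200 by 75 mm, with five capped tubes, 106 mm high. Bystander. Origin at the centre of its underside.
- reagent: Brown bottle, 72 mm across, 150 mm high. Bystander. Origin at the centre of its underside.
- beaker: Glass beaker, 76 mm across, 90 mm high. Bystander. Origin at the centre of its underside.
- tip_box: Pipette tip box, 120 by 85 by 64 mm. Bystander. Origin at the centre of its underside.
- dish: Flat round dish with lid, 90 mm across, 15 mm high. Bystander. Origin at the centre of its underside.
Mind the look-alikes: they are no part of the job. Several things have the shape of the valve_block; the one meant has the colours described above.

How it is judged:
On the way, in this order (a step that is already met when the one before it is completed fails the run):
1. the needle is bottomed on its seat (z of needle_tip in the frame of seat below 1.3e-05 m and z of load_pin in the frame of knob_grip below -0.01808 m), for 0.1 s.
2. the handle is backed off a quarter turn (62 to 115 degrees off its seat) (z of needle_tip in the frame of seat between 0.000258 and 0.000479 m), for 0.2 s.
3. the shut-off lever is swung over to open (value of joint shutoff above 0.85 rad), for 0.2 s.
At the end, for the whole second after the job is handed in: The needle valve stands a quarter turn (62 to 115 degrees) open from its seat, the shut-off lever is at rest at 0.85 rad or more, and nothing is held (all of step 2 and value of joint shutoff above 0.85 rad and velocity of joint shutoff below 0.1 rad/s); the robot touches nothing.
It fails at once if the handle is forced onto the seat with more than about 0.8 N m (z of load_pin in the frame of knob_grip below -0.01854 m).
It fails at once if a bystander is pushed more than 20 mm (the plug more than 15 mm) (distance of any of spanner, tube_rack, reagent, beaker, tip_box, dish from where it was at the start of the episode above 0.02 m or distance of plug from where it was at the start of the episode above 0.015 m).
It also fails if it takes over 64 s, if anything falls off the work surface, if the arm or the gripper's body presses on something with over 40 N, if the wrist force passes 120 N, or if a joint passes its speed limit or range.

## Working session

There is one attempt and no reset: what is moved stays moved. The work goes in short steps, Python scripts to look and compute and a tool call to move; the robot and the scene stay as the last step left them, time stands still between calls to the robot, and variables do not carry over. Pictures are saved under pics/ and viewed, and the job is handed in when it is done.

Besides the shell and the picture viewer there is one more tool, called after ">>>" as a command line: name --pt "numbers of a row" for each row, then --argument value for the rest. step_arm: Moves the arm, as the interface text tells. Its arguments: {"type":"object","properties":{"commands":{"type":"array"},"squeeze":{"type":"number"}},"required":["commands"]}

```bash
ls; mkdir -p pics; python3 - <<'E'
from bench import robot,cams
import cv2,pickle
s=robot.get_state();print(s)
d={}
for n in("scene","top","wrist"):
    p=cams.get_image(n);d[n]=p
    cv2.imwrite(f"pics/{n}0.png",p["pixels"][:,:,::-1]);print(n,p["mtx"],p["eye"],p["attitude"],[k for k in p])
pickle.dump(d,open("d0.pkl","wb"))
E
```

```text
pics
{'clock': 0.0, 'joint_positions': array([ 9.86907028e-01,  2.45805826e-01,  1.55901284e+00, -2.19308218e-05,
        1.33874423e+00, -1.74078754e-01]), 'qvel': array([-0.00065325,  0.00025154,  0.00021906, -0.00112589,  0.00101763,
        0.00139679]), 'joint_torque': array([-3.88921781e-04, -4.15825331e+01, -3.14610350e+01,  6.85034855e-02,
        3.30481399e-02, -1.32435966e-04]), 'eef_pos': array([0.25862429, 0.59565893, 0.2043513 ]), 'tool_rot': array([-3.13964850e+00, -3.20236229e-04,  2.73178686e+00]), 'wrist_force': array([0.92397033, 0.33923038, 0.03179856]), 'ft_torque': array([ 0.02237352, -0.0299434 , -0.00688901]), 'opening': 1.0024090144703162}
scene [[460.16298003   0.         318.10057334]
 [  0.         460.16298003 241.41047977]
 [  0.           0.           1.        ]] [ 1.27685626 -0.25560105  0.73724839] [0.9120597  0.01169947 1.2332398 ] ['pixels', 'mtx', 'eye', 'attitude', 'shot']
top [[509.51877706   0.         324.98225414]
 [  0.         509.51877706 232.79912156]
 [  0.           0.           1.        ]] [ 0.4535532  -0.00181485  1.18763667] [ 0.04578057  0.00997297 -1.59002255] ['pixels', 'mtx', 'eye', 'attitude', 'shot']
wrist [[409.61799554   0.         320.84228699]
 [  0.         409.61799554 237.8799541 ]
 [  0.           0.           1.        ]] [0.1991811  0.62235126 0.38356354] [-0.23005713  0.00134485  1.1619047 ] ['pixels', 'mtx', 'eye', 'attitude', 'shot']
```

View pics/scene0.png

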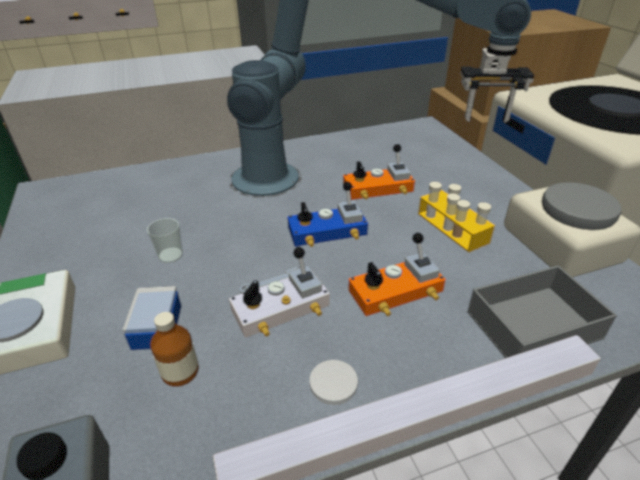

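View pics/top0.png

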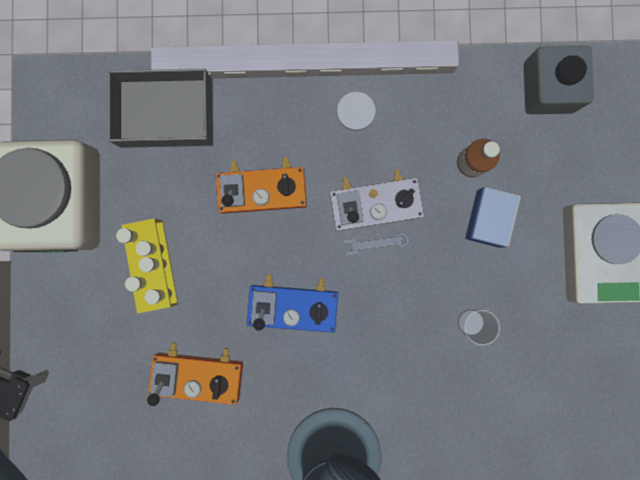

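The aluminium block is at about (377,204) in the top view. It has the spanner below it and the plug on its deck, with the knob at (405,199) and the lever ball at (353,216). I'll localise those next.

```bash
cat > h.py <<'E'
import numpy as np
from scipy.spatial.transform import Rotation as R
def Rm(a): return R.from_euler('xyz',a).as_matrix()
def proj(p,X):
    X=np.atleast_2d(X); c=(X-p['eye'])@Rm(p['attitude']); 
    return np.c_[p['mtx'][0,0]*c[:,0]/-c[:,2]+p['mtx'][0,2], p['mtx'][1,1]*-c[:,1]/-c[:,2]+p['mtx'][1,2]]
def ray(p,uv,z):
    d=np.array([(uv[0]-p['mtx'][0,2])/p['mtx'][0,0],-(uv[1]-p['mtx'][1,2])/p['mtx'][1,1],-1.])
    d=Rm(p['attitude'])@d; return p['eye']+d*(z-p['eye'][2])/d[2]
E
python3 - <<'E'
import pickle,cv2
from h import *
from bench import cams
d={}
for n in("scene","top"):
    d[n]=pickle.load(open("d0.pkl","rb"))[n]
from bench import cut_out,search_frame
t=d['top']
for k in("knob_grip","shutoff_tip","valve_block","plug"):
    try: 
        for n in("top","scene"): print(n,k,[(np.round(r['xy'],1),round(r['score'],2)) for r in search_frame(d[n],k)])
    except Exception as e: print(e)
a=t['pixels'][160:270,320:440,::-1]
cv2.imwrite('pics/topz.png',cv2.resize(a,None,fx=5,fy=5,interpolation=cv2.INTER_CUBIC))
a=d['scene']['pixels'][230:340,220:340,::-1]
cv2.imwrite('pics/scz.png',cv2.resize(a,None,fx=5,fy=5,interpolation=cv2.INTER_CUBIC))
E
```

```text
top knob_grip [(array([318.8, 310.5]), 0.77), (array([286.4, 183.9]), 0.68), (array([403.8, 197.9]), 0.59), (array([218. , 384.3]), 0.57)]
scene knob_grip [(array([369.5, 275. ]), 0.78), (array([252.2, 295.3]), 0.71), (array([359. , 170.7]), 0.68), (array([301.8, 216.3]), 0.63)]
top shutoff_tip [(array([151.8, 393.7]), 0.59), (array([228.7, 200.1]), 0.52), (array([258.2, 323.6]), 0.52)]
scene shutoff_tip [(array([345.3, 188.7]), 0.63), (array([298.8, 257. ]), 0.59), (array([418.4, 241.4]), 0.57)]
top valve_block [(array([262.4, 184.5]), 0.87), (array([374.7, 201.6]), 0.82), (array([294.3, 307.4]), 0.61)]
scene valve_block [(array([328.6, 225.2]), 0.75), (array([279.8, 304.3]), 0.69), (array([399.3, 281.9]), 0.62), (array([382.8, 180.3]), 0.57)]
top plug [(array([372.8, 193.1]), 0.45)]
scene plug []
```

View pics/topz.png

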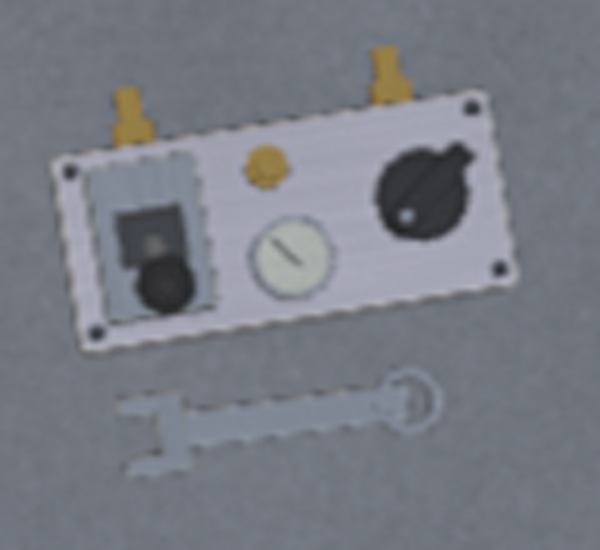

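View pics/scz.png

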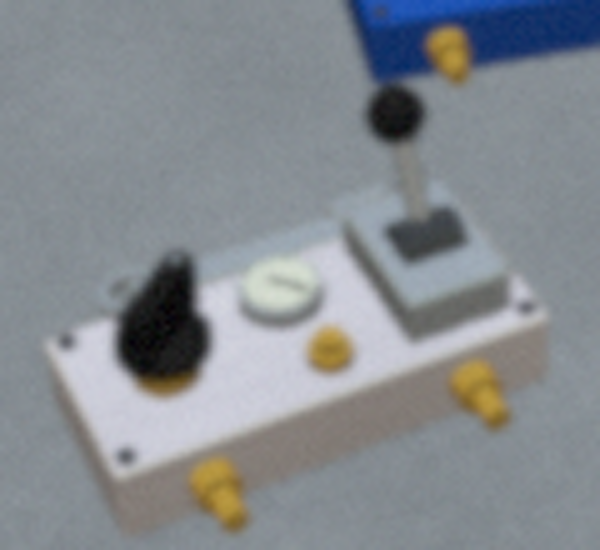

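```bash
python3 - <<'E'
import pickle
from h import *
from scipy.optimize import least_squares
t=pickle.load(open("d0.pkl","rb"));s=t['scene'];t=t['top']
z=lambda u,v:np.array([320+u/5,160+v/5]); zs=lambda u,v:np.array([220+u/5,230+v/5])
# corners TL(+x,+y) TR(+x,-y) BR BL
C=np.array([[.045,.1,.04],[.045,-.1,.04],[-.045,-.1,.04],[-.045,.1,.04]])
pt=np.array([z(53,158),z(485,89),z(519,285),z(84,351)])
# scene: left corner(-x,-y): (45,345), front (+x,-y) (122,475), right(+x,+y)(550,318)
ps=np.array([zs(122,475),zs(45,345),zs(550,318)]);Cs=C[[1,2,0]]
def W(q,P): 
    c,s_=np.cos(q[2]),np.sin(q[2]); return P@np.array([[c,-s_,0],[s_,c,0],[0,0,1]]).T+[q[0],q[1],0]
f=lambda q:(proj(t,W(q,C))-pt).ravel()
g=lambda q:(proj(s,W(q,Cs))-ps).ravel()
x0=[.55,-.1,.1]
a=least_squares(f,x0);b=least_squares(g,x0);q=least_squares(lambda q:np.r_[f(q),g(q)],x0)
for r in(a,b,q):print(r.x,np.round(r.fun,1))
q=q.x;np.save('q.npy',q)
print('knob',W(q,np.array([[0,-.06,.085]])),'ball',W(q,np.array([[-.029,.062,.115]])))
k=W(q,np.array([[0,-.06,.091]]))[0]
print('knobtop proj',(proj(t,k)-[320,160])*5,'ball',(proj(t,W(q,np.array([[-.029,.062,.115]])))-[320,160])*5)
d1=ray(t,z(407,215),.091);e=ray(t,z(464,152),.091)
print(d1,e,np.degrees(np.arctan2(*(d1-k)[1::-1])),np.degrees(np.arctan2(*(d1-e)[1::-1])),np.linalg.norm(d1-e))
E
```

```text
[ 0.56886767 -0.11016339  0.13590582] [-0.4 -0.2  0.6 -0.1  0.3 -0.1 -0.4  0.4]
[ 0.57536299 -0.10467708  0.1487379 ] [-0.7  1.2 -0.2 -0.8  0.9 -0.8]
[ 0.57104383 -0.10745902  0.14622277] [-1.7 -0.7 -0.9 -1.5 -0.8 -1.5 -1.4 -0.1 -2.6 -0.  -1.8 -1.9 -1.  -1.7]
knob [[ 0.57978597 -0.16681873  0.085     ]] ball [[ 0.53331977 -0.05034602  0.115     ]]
knobtop proj [[426.77527354 180.67370359]] ball [[161.65310276 289.23925572]]
[ 0.56509032 -0.15790849  0.091     ] [ 0.59189068 -0.18319453  0.091     ] 148.770783783958 136.6653060103505 0.03684620662001653
```

>>> step_arm --pt "15 -36 6 0 0 -0.017 0" --pt "15 -36 6 0 0 -0.017 0" --pt "15 -36 6 0 0 -0.017 0" --pt "15 -36 6 0 0 -0.017 0" --pt "15 -36 6 0 0 -0.017 0"

```text
clock: 0.97
eef_pos: [0.3317, 0.414, 0.2331]
tool_rot: [-3.139, -0.002, 2.654]
wrist_force: [2.0, -0.5, 0.9]
opening: 1.001
```

>>> step_arm --pt "15 -36 4 0 0 -0.017 0" --pt "15 -36 4 0 0 -0.017 0" --pt "15 -36 4 0 0 -0.017 0" --pt "15 -36 4 0 0 -0.017 0" --pt "15 -36 4 0 0 -0.017 0"

```text
clock: 1.38
eef_pos: [0.4083, 0.2256, 0.2558]
tool_rot: [3.141, 0.001, 2.568]
wrist_force: [1.1, 0.1, 0.7]
opening: 1.003
```

>>> step_arm --pt "15 -36 0 0 0 -0.017 0" --pt "15 -36 0 0 0 -0.017 0" --pt "15 -36 0 0 0 -0.017 0" --pt "15 -36 0 0 0 -0.017 0" --pt "15 -36 0 0 0 -0.017 0"

```text
clock: 1.8
eef_pos: [0.4858, 0.036, 0.2595]
tool_rot: [3.135, 0.008, 2.479]
wrist_force: [0.7, -0.3, 0.6]
opening: 1.004
```

>>> step_arm --pt "15 -36 0 0 0 -0.017 0.3" --pt "15 -36 0 0 0 -0.017 0.3" --pt "15 -36 0 0 0 -0.017 0.3" --pt "15 -36 0 0 0 -0.017 0.3" --pt "15 -34 0 0 0 -0.017 0.3"

```text
clock: 2.22
eef_pos: [0.5628, -0.1529, 0.2611]
tool_rot: [3.133, 0.011, 2.386]
wrist_force: [0.8, -0.0, -0.3]
opening: 0.707
```

>>> step_arm --pt "10 -22 0 0 0 0 0.3" --pt "0 0 0 0 0 0 0.3" --pt "0 0 0 0 0 0 0.3" --pt "0 0 0 0 0 0 0.3" --pt "0 0 0 0 0 0 0.3"

```text
clock: 2.63
eef_pos: [0.5738, -0.1824, 0.2602]
tool_rot: [3.134, 0.011, 2.378]
wrist_force: [-1.1, 0.0, -0.1]
opening: 0.695
```

```bash
python3 - <<'E'
from bench import robot,cams,search_frame
import cv2,pickle
p=cams.get_image("wrist");s=robot.get_state();pickle.dump((p,s),open("w1.pkl","wb"))
print({k:s[k] for k in('eef_pos','tool_rot','ft_torque','joint_positions')},p['eye'])
cv2.imwrite("pics/w1.png",p["pixels"][:,:,::-1])
E
```

```text
{'eef_pos': array([ 0.57378056, -0.18206919,  0.26026778]), 'tool_rot': array([3.13366157, 0.01125928, 2.37835171]), 'ft_torque': array([-0.01828599,  0.08593237,  0.01146137]), 'joint_positions': array([-0.49764999,  0.08406455,  1.6386947 ,  0.00476237,  1.40588907,
       -1.30600142])} [ 0.52456906 -0.13628379  0.43849847]
```

View pics/w1.png

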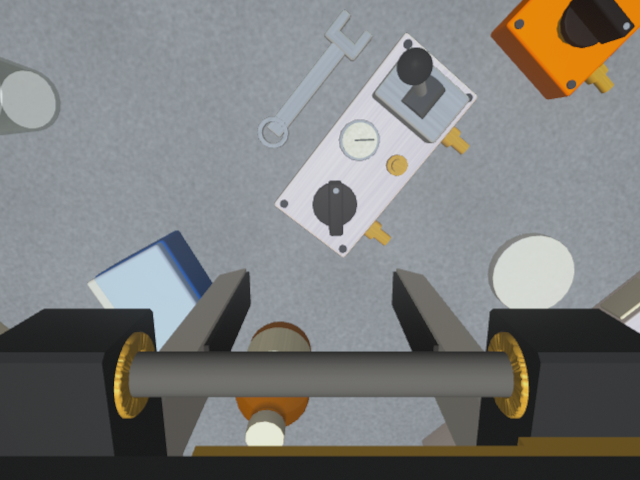

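```bash
python3 - <<'E'
import pickle,cv2
from h import *
from scipy.optimize import least_squares
p,s=pickle.load(open("w1.pkl","rb"))
cv2.imwrite('pics/w1z.png',cv2.resize(p['pixels'][150:270,260:400,::-1],None,fx=5,fy=5,interpolation=cv2.INTER_CUBIC))
C=np.array([[.045,.1,.04],[.045,-.1,.04],[-.045,-.1,.04],[-.045,.1,.04]])
pt=np.array([[477,96],[343,257],[275,205],[407,33]],float)
def W(q,P): 
    c,s_=np.cos(q[2]),np.sin(q[2]); return P@np.array([[c,-s_,0],[s_,c,0],[0,0,1]]).T+[q[0],q[1],0]
f=lambda q:(proj(p,W(q,C))-pt).ravel()
q=least_squares(f,[.57,-.11,.13]);print(q.x,q.fun.round(1));q=q.x;np.save('qw.npy',q)
print('knob',W(q,np.array([[0,-.06,.085]])),'ball',W(q,np.array([[-.029,.062,.115]])))
print('knobtop px',proj(p,W(q,np.array([[0,-.06,.091],[0,-.06,.063]]))))
print(ray(p,(335.5,181),.091),ray(p,(335.5,235),.091),'tcp px',proj(p,s['eef_pos']))
E
```

```text
[ 0.57145545 -0.10791776  0.14089221] [ 2.5  0.5  0.7  2.4 -2.5  0.2 -0.7 -2.3]
knob [[ 0.57988104 -0.16732322  0.085     ]] ball [[ 0.53403636 -0.05060448  0.115     ]]
knobtop px [[335.97136193 210.59098656]
 [334.64686827 205.31854628]]
[ 0.56113192 -0.15026728  0.091     ] [ 0.59532874 -0.18239042  0.091     ] tcp px [[319.71604226 286.92291524]]
```

View pics/w1z.png

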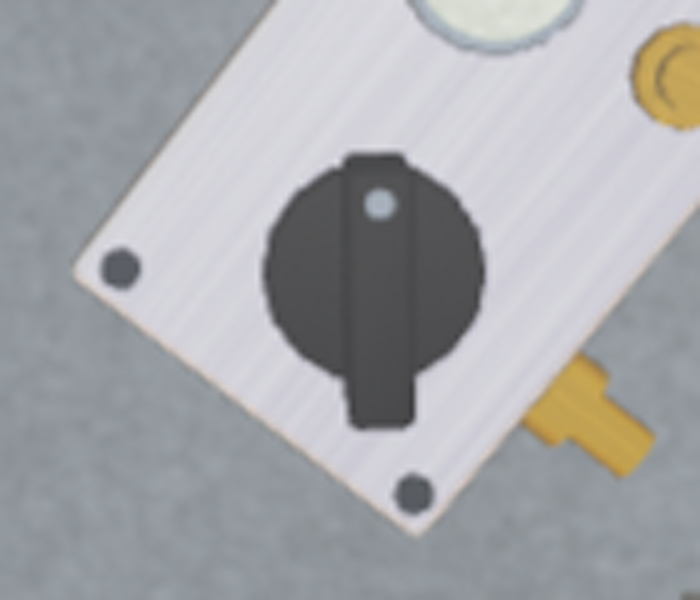

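```bash
cat > st.py <<'E'
from bench import robot
from h import *
import sys
s=robot.get_state()
def rep(t=None,yaw=None):
    print('t',round(s['clock'],2),'pos',s['eef_pos'].round(4),'rot',s['tool_rot'].round(4),'F',s['wrist_force'].round(2),'M',s['ft_torque'].round(3),'op',round(s['opening'],3),'q6',s['joint_positions'][5].round(3))
    y=s['tool_rot'][2] if yaw is None else yaw
    print('tilt/yaw fix',(R.from_euler('xyz',[np.pi,0,y])*R.from_euler('xyz',s['tool_rot']).inv()).as_rotvec().round(4))
    if t is not None: print('d mm',((np.array(t)-s['eef_pos'])*1000).round(1))
a=[float(x) for x in sys.argv[1:]]
rep(a[:3] if len(a)>2 else None,a[3] if len(a)>3 else None)
E
python3 st.py .579 -.1665 .068 2.388
```

```text
t 2.68 pos [ 0.5738 -0.1821  0.2603] rot [3.1337 0.0113 2.3784] F [ 1.32  0.32 -0.36] M [-0.018  0.086  0.011] op 0.704 q6 -1.306
tilt/yaw fix [0.002  0.0136 0.0096]
d mm [   5.2   15.6 -192.3]
```

>>> step_arm --pt "2 5 -28 0 0.005 0.005 0.5" --pt "2 5 -28 0 0.005 0.005 0.5" --pt "1 5 -28 0 0.003 0 0.5" --pt "0 0 -28 0 0 0 0.5" --pt "0 0 -28 0 0 0 0.5"

```text
clock: 3.1
eef_pos: [0.5833, -0.1625, 0.1274]
tool_rot: [3.136, 0.022, 2.397]
wrist_force: [-0.2, -0.4, 1.0]
opening: 0.501
```

```bash
python3 st.py .579 -.1665 .068 2.388; python3 - <<'E'
from bench import cams
import cv2,pickle
p=cams.get_image("wrist");cv2.imwrite("pics/w2.png",p["pixels"][:,:,::-1])
E
```

```text
t 3.1 pos [ 0.5833 -0.1625  0.1274] rot [3.1364 0.0224 2.3967] F [-0.23 -0.4   0.99] M [-0.006 -0.044  0.005] op 0.501 q6 -1.283
tilt/yaw fix [ 0.0115  0.0199 -0.0087]
d mm [ -4.3  -4.  -59.4]
```

View pics/w2.png

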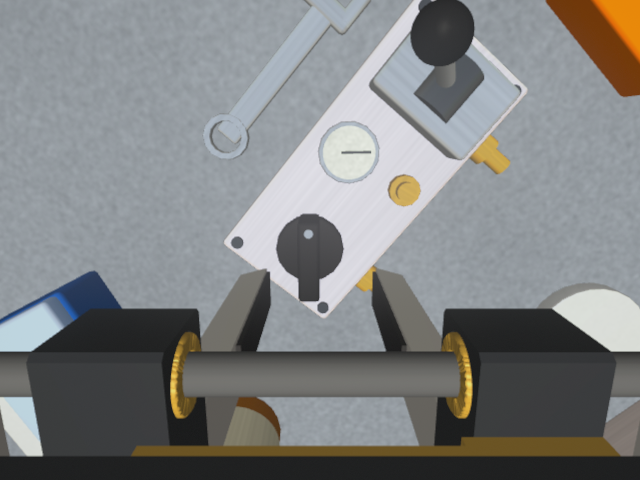

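>>> step_arm --pt "-2 -2 -6 0 0 0 0.5" --pt "0 0 0 0 0 0 0.5" --pt "0 0 0 0 0 0 0.5" --pt "0 0 0 0 0 0 0.5" --pt "0 0 0 0 0 0 0.5"

```text
clock: 3.57
eef_pos: [0.5775, -0.1602, 0.1173]
tool_rot: [3.139, 0.013, 2.4]
wrist_force: [0.2, 0.1, 1.0]
opening: 0.499
```

```bash
python3 st.py .579 -.1665 .068 2.388; python3 - <<'E'
from bench import cams,robot
import cv2,pickle
from h import *
p=cams.get_image("wrist");cv2.imwrite("pics/w3.png",p["pixels"][:,:,::-1])
s=robot.get_state();pickle.dump((p,s),open("w3.pkl","wb"))
print(proj(p,[s['eef_pos'],[.579,-.1665,.091]]))
E
```

```text
t 3.57 pos [ 0.5775 -0.1602  0.1173] rot [3.1389 0.013  2.4005] F [0.21 0.14 1.02] M [-0.001  0.052  0.019] op 0.499 q6 -1.288
tilt/yaw fix [ 0.0069  0.0113 -0.0125]
d mm [  1.5  -6.3 -49.3]
[[319.45897258 288.11179923]
 [312.37472117 278.9465526 ]]
```

View pics/w3.png

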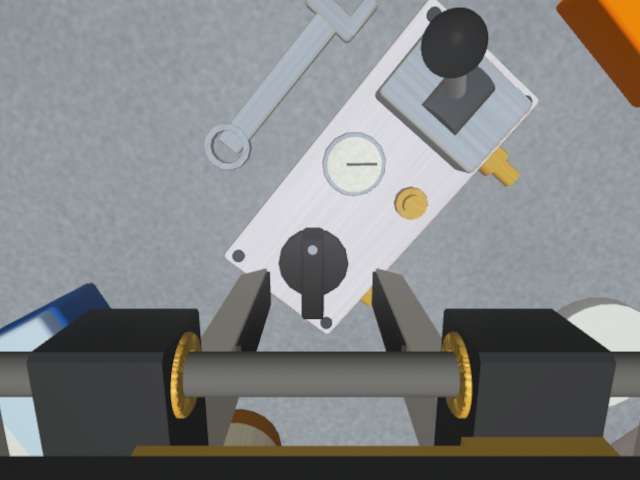

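```bash
python3 - <<'E'
import pickle,cv2
from h import *
p,s=pickle.load(open("w3.pkl","rb"))
cv2.imwrite('pics/w3z.png',cv2.resize(p['pixels'][215:335,260:370,::-1],None,fx=6,fy=5,interpolation=cv2.INTER_CUBIC))
print(ray(p,(312.7,276.5),.091),ray(p,(313.5,262.5),.063))
E
```

```text
[ 0.578115  -0.1654504  0.091    ] [ 0.57889661 -0.16615514  0.063     ]
```

View pics/w3z.png

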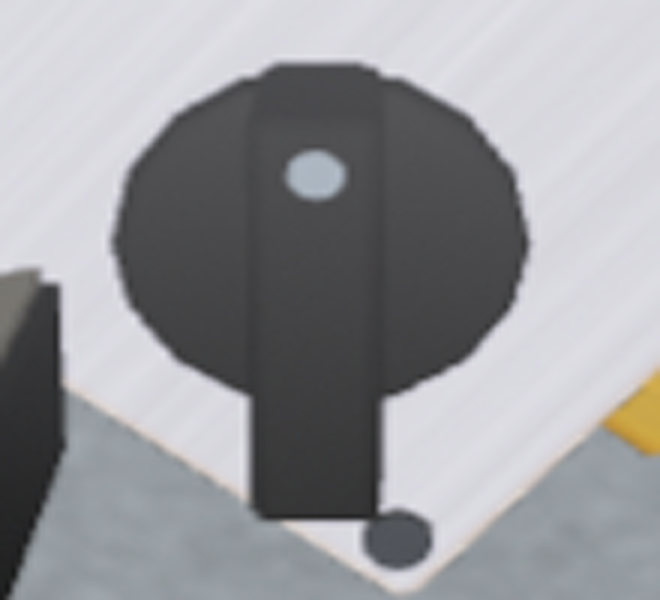

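>>> step_arm --pt "1.5 -6 -5 0.005 0.01 -0.005 0.5" --pt "0 0 -10 0 0 0 0.5" --pt "0 0 -10 0 0 0 0.5" --pt "0 0 -10 0 0 0 0.5" --pt "0 0 0 0 0 0 0.5"

```text
clock: 4.03
eef_pos: [0.5814, -0.1686, 0.0826]
tool_rot: [3.14, 0.008, 2.394]
wrist_force: [-0.8, -0.3, -0.1]
opening: 0.495
```

```bash
python3 st.py .579 -.1665 .068 2.395
```

```text
t 4.03 pos [ 0.5814 -0.1686  0.0826] rot [3.1405 0.0079 2.3941] F [-0.81 -0.33 -0.12] M [0.02  0.003 0.01 ] op 0.495 q6 -1.291
tilt/yaw fix [0.0045 0.0066 0.0009]
d mm [ -2.4   2.1 -14.6]
```

>>> step_arm --pt "-2 1.5 -7 0.003 0.005 0 0.5" --pt "0 0 -5 0 0 0 0.5" --pt "0 0 -1 0 0 0 0.5" --pt "0 0 0 0 0 0 0.5" --pt "0 0 0 0 0 0 0.5"

```text
clock: 4.45
eef_pos: [0.5777, -0.1661, 0.0656]
tool_rot: [-3.14, -0.003, 2.394]
wrist_force: [1.1, -0.3, -0.1]
opening: 0.498
```

```bash
python3 st.py .579 -.1665 .068 2.395
```

```text
t 4.45 pos [ 0.5777 -0.1661  0.0656] rot [-3.1402e+00 -2.7000e-03  2.3941e+00] F [ 1.11 -0.32 -0.05] M [-0.017  0.006  0.005] op 0.498 q6 -1.291
tilt/yaw fix [-0.0009 -0.003   0.0009]
d mm [ 1.3 -0.4  2.4]
```

>>> step_arm --pt "1 0 2.5 0 0 0 0.5" --pt "0 0 0 0 0 0 1" --pt "0 0 0 0 0 0 1" --pt "0 0 0 0 0 0 1" --pt "0 0 0 0 0 0 1" --squeeze 25

```text
clock: 4.87
eef_pos: [0.58, -0.1665, 0.0701]
tool_rot: [-3.141, 0.0, 2.394]
wrist_force: [0.1, -0.2, -0.1]
opening: 0.255
```

>>> step_arm --pt "0 0 0 0 0 0 1" --pt "0 0 0 0 0 0 1" --pt "0 0 0 0 0 0 1" --pt "0 0 0 0 0 0 1" --pt "0 0 0 0 0 0 1"

```text
clock: 5.28
eef_pos: [0.5792, -0.1676, 0.0704]
tool_rot: [-3.138, 0.0, 2.395]
wrist_force: [-1.2, -0.8, 0.2]
opening: 0.127
```

```bash
python3 st.py .579 -.1665 .068 2.395
```

```text
t 5.28 pos [ 0.5792 -0.1676  0.0704] rot [-3.1383e+00  3.0000e-04  2.3948e+00] F [-1.18 -0.82  0.18] M [-0.01   0.071 -0.02 ] op 0.127 q6 -1.29
tilt/yaw fix [ 0.0026 -0.002   0.0002]
d mm [-0.2  1.1 -2.4]
```

>>> step_arm --pt "0 0 0 0 0 -0.05 1" --pt "0 0 0 0 0 -0.1 1" --pt "0 0 0 0 0 -0.1 1" --pt "0 0 0 0 0 -0.1 1" --pt "0 0 0 0 0 -0.1 1"

```text
clock: 5.7
eef_pos: [0.5791, -0.1678, 0.0704]
tool_rot: [-3.138, 0.001, 1.927]
wrist_force: [-1.1, 0.0, 2.2]
opening: 0.125
```

```bash
python3 st.py .579 -.1665 .070
```

```text
t 5.7 pos [ 0.5791 -0.1678  0.0704] rot [-3.1376e+00  7.0000e-04  1.9268e+00] F [-1.12  0.01  2.22] M [-0.111  0.085  0.071] op 0.125 q6 -0.822
tilt/yaw fix [ 0.0021 -0.0035  0.    ]
d mm [-0.1  1.3 -0.4]
```

>>> step_arm --pt "0 0 0 0 0 -0.08 1" --pt "0 0 0 0 0 -0.08 1" --pt "0 0 0 0 0 -0.08 1" --pt "0 0 0 0 0 -0.08 1" --pt "0 0 0 0 0 -0.08 1"

```text
clock: 6.12
eef_pos: [0.5789, -0.1678, 0.0704]
tool_rot: [-3.137, 0.001, 1.507]
wrist_force: [-1.3, -0.2, 0.2]
opening: 0.127
```

```bash
python3 st.py .579 -.1665 .070
```

```text
t 6.12 pos [ 0.5789 -0.1678  0.0704] rot [-3.1368e+00  1.5000e-03  1.5068e+00] F [-1.32 -0.21  0.24] M [-0.153  0.183  0.058] op 0.127 q6 -0.403
tilt/yaw fix [ 0.0012 -0.0048  0.    ]
d mm [ 0.1  1.3 -0.4]
```

>>> step_arm --pt "0 0 0 0 0 -0.06 1" --pt "0 0 0 0 0 -0.06 1" --pt "0 0 0 0 0 -0.06 1" --pt "0 0 0 0 0 -0.06 1" --pt "0 0 0 0 0 -0.06 1"

```text
clock: 6.53
eef_pos: [0.5789, -0.1679, 0.0705]
tool_rot: [-3.137, 0.002, 1.192]
wrist_force: [-0.8, -0.1, -0.1]
opening: 0.128
```

```bash
python3 st.py .579 -.1665 .070
```

```text
t 6.53 pos [ 0.5789 -0.1679  0.0705] rot [-3.1366e+00  2.4000e-03  1.1920e+00] F [-0.8  -0.09 -0.05] M [-0.108  0.084  0.049] op 0.128 q6 -0.089
tilt/yaw fix [ 0.0004 -0.0055  0.    ]
d mm [ 0.1  1.4 -0.5]
```

>>> step_arm --pt "0 0 0 0 0 -0.025 1" --pt "0 0 0 0 0 -0.025 1" --pt "0 0 0 0 0 -0.025 1" --pt "0 0 0 0 0 -0.025 1" --pt "0 0 0 0 0 -0.025 1"

```text
clock: 6.95
eef_pos: [0.5787, -0.1679, 0.0704]
tool_rot: [-3.137, 0.003, 1.061]
wrist_force: [-1.2, 0.9, -1.0]
opening: 0.124
```

```bash
python3 st.py
```

```text
t 6.95 pos [ 0.5787 -0.1679  0.0704] rot [-3.1365  0.0033  1.0606] F [-1.17  0.9  -0.97] M [-0.091  0.202  0.044] op 0.124 q6 0.043
tilt/yaw fix [ 0.0004 -0.006   0.    ]
```

>>> step_arm --pt "0 0 0 0 0 -0.025 1" --pt "0 0 0 0 0 -0.025 1" --pt "0 0 0 0 0 -0.025 1" --pt "0 0 0 0 0 -0.025 1" --pt "0 0 0 0 0 -0.025 1"

```text
clock: 7.37
eef_pos: [0.5787, -0.1678, 0.0704]
tool_rot: [-3.137, 0.004, 0.931]
wrist_force: [-0.0, 0.2, -0.1]
opening: 0.122
```

```bash
python3 st.py
```

```text
t 7.37 pos [ 0.5787 -0.1678  0.0704] rot [-3.1367  0.0042  0.9307] F [-0.01  0.24 -0.09] M [-0.15   0.168  0.03 ] op 0.122 q6 0.173
tilt/yaw fix [ 0.0004 -0.0064  0.    ]
```

>>> step_arm --pt "0 0 0 0 0 -0.025 1" --pt "0 0 0 0 0 -0.025 1" --pt "0 0 0 0 0 -0.025 1" --pt "0 0 0 0 0 -0.025 1" --pt "0 0 0 0 0 -0.025 1"

```text
clock: 7.78
eef_pos: [0.5787, -0.1678, 0.0704]
tool_rot: [-3.137, 0.005, 0.801]
wrist_force: [0.4, -0.6, 1.1]
opening: 0.131
```

```bash
python3 st.py
```

```text
t 7.78 pos [ 0.5787 -0.1678  0.0704] rot [-3.137   0.005   0.8008] F [ 0.41 -0.64  1.12] M [-0.101  0.168  0.071] op 0.131 q6 0.303
tilt/yaw fix [ 0.0004 -0.0068  0.    ]
```

>>> step_arm --pt "0 0 0 0 0 -0.025 1" --pt "0 0 0 0 0 -0.025 1" --pt "0 0 0 0 0 -0.025 1" --pt "0 0 0 0 0 -0.025 1" --pt "0 0 0 0 0 -0.025 1"

```text
clock: 8.2
eef_pos: [0.5786, -0.1678, 0.0705]
tool_rot: [-3.137, 0.006, 0.671]
wrist_force: [-0.8, 1.0, -0.0]
opening: 0.13
```

```bash
python3 st.py
```

```text
t 8.2 pos [ 0.5786 -0.1678  0.0705] rot [-3.1374  0.0059  0.671 ] F [-0.82  0.98 -0.03] M [-0.12   0.155  0.006] op 0.13 q6 0.433
tilt/yaw fix [ 0.0004 -0.0072  0.    ]
```

>>> step_arm --pt "0 0 0 0 0 -0.025 1" --pt "0 0 0 0 0 -0.025 1" --pt "0 0 0 0 0 -0.025 1" --pt "0 0 0 0 0 -0.025 1" --pt "0 0 0 0 0 -0.025 1"

```text
clock: 8.62
eef_pos: [0.5786, -0.1678, 0.0704]
tool_rot: [-3.138, 0.007, 0.541]
wrist_force: [-0.2, -0.6, 0.3]
opening: 0.125
```

```bash
python3 st.py
```

```text
t 8.62 pos [ 0.5786 -0.1678  0.0704] rot [-3.1379  0.0067  0.5412] F [-0.24 -0.63  0.26] M [-0.145  0.21  -0.002] op 0.125 q6 0.563
tilt/yaw fix [ 0.0003 -0.0076  0.    ]
```

```bash
python3 - <<'E'
from bench import cams
import cv2
p=cams.get_image("wrist");cv2.imwrite("pics/w4.png",p["pixels"][:,:,::-1])
E
for i in 1 2 3; do python3 st.py|head -1; done
```

```text
t 8.67 pos [ 0.5786 -0.1678  0.0704] rot [-3.138   0.0067  0.5404] F [-1.08 -0.89  0.28] M [-0.131  0.203  0.082] op 0.125 q6 0.564
t 8.67 pos [ 0.5786 -0.1678  0.0704] rot [-3.138   0.0067  0.5404] F [-1.08 -0.89  0.28] M [-0.131  0.203  0.082] op 0.125 q6 0.564
t 8.67 pos [ 0.5786 -0.1678  0.0704] rot [-3.138   0.0067  0.5404] F [-1.08 -0.89  0.28] M [-0.131  0.203  0.082] op 0.125 q6 0.564
```

View pics/w4.png

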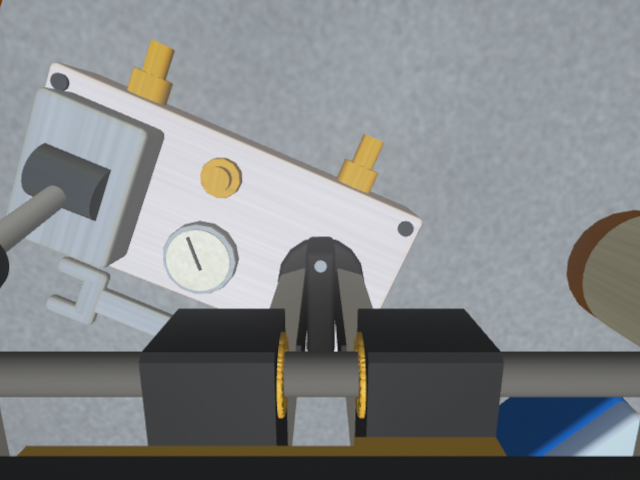

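>>> step_arm --pt "0 0 0 0 0 -0.025 1" --pt "0 0 0 0 0 -0.025 1" --pt "0 0 0 0 0 -0.025 1" --pt "0 0 0 0 0 -0.025 1" --pt "0 0 0 0 0 -0.025 1"

```text
clock: 9.08
eef_pos: [0.5785, -0.1677, 0.0705]
tool_rot: [-3.138, 0.007, 0.411]
wrist_force: [0.5, -0.4, 0.1]
opening: 0.124
```

```bash
python3 st.py
```

```text
t 9.08 pos [ 0.5785 -0.1677  0.0705] rot [-3.1384  0.0071  0.4115] F [ 0.47 -0.44  0.13] M [-0.146  0.204  0.034] op 0.124 q6 0.693
tilt/yaw fix [-0.0001 -0.0078  0.    ]
```

>>> step_arm --pt "0 0 0 0 0 -0.025 1" --pt "0 0 0 0 0 -0.025 1" --pt "0 0 0 0 0 -0.025 1" --pt "0 0 0 0 0 -0.025 1" --pt "0 0 0 0 0 -0.025 1"

```text
clock: 9.5
eef_pos: [0.5785, -0.1677, 0.0705]
tool_rot: [-3.139, 0.008, 0.281]
wrist_force: [-0.4, -0.4, 0.3]
opening: 0.127
```

```bash
python3 st.py
```

```text
t 9.5 pos [ 0.5785 -0.1677  0.0705] rot [-3.1387  0.0075  0.2808] F [-0.37 -0.43  0.33] M [-0.101  0.163  0.081] op 0.127 q6 0.823
tilt/yaw fix [-0.0007 -0.008   0.    ]
```

>>> step_arm --pt "0 0 0 0 0 -0.025 1" --pt "0 0 0 0 0 -0.025 1" --pt "0 0 0 0 0 -0.025 1" --pt "0 0 0 0 0 -0.025 1" --pt "0 0 0 0 0 -0.025 1"

```text
clock: 9.92
eef_pos: [0.5785, -0.1676, 0.0705]
tool_rot: [-3.139, 0.008, 0.15]
wrist_force: [-0.2, -0.5, 0.8]
opening: 0.127
```

```bash
python3 st.py
```

```text
t 9.92 pos [ 0.5785 -0.1676  0.0705] rot [-3.1392  0.0079  0.1501] F [-0.23 -0.47  0.84] M [-0.097  0.21   0.04 ] op 0.127 q6 0.953
tilt/yaw fix [-0.0012 -0.0081  0.    ]
```

129° so far.

>>> step_arm --pt "0 0 0 0 0 -0.025 1" --pt "0 0 0 0 0 -0.025 1" --pt "0 0 0 0 0 -0.025 1" --pt "0 0 0 0 0 -0.025 1" --pt "0 0 0 0 0 -0.025 1"

```text
clock: 10.33
eef_pos: [0.5785, -0.1676, 0.0705]
tool_rot: [-3.14, 0.008, 0.019]
wrist_force: [-1.2, -0.7, 0.7]
opening: 0.126
```

```bash
python3 st.py
```

```text
t 10.33 pos [ 0.5785 -0.1676  0.0705] rot [-3.1396  0.0082  0.0195] F [-1.24 -0.67  0.7 ] M [-0.066  0.181  0.04 ] op 0.126 q6 1.083
tilt/yaw fix [-0.0018 -0.0082  0.    ]
```

>>> step_arm --pt "0 0 0 0 0 -0.025 1" --pt "0 0 0 0 0 -0.025 1" --pt "0 0 0 0 0 -0.025 1" --pt "0 0 0 0 0 -0.025 1" --pt "0 0 0 0 0 -0.025 1"

```text
clock: 10.75
eef_pos: [0.5784, -0.1675, 0.0704]
tool_rot: [-3.14, 0.008, -0.111]
wrist_force: [-1.0, -0.5, -0.5]
opening: 0.122
```

```bash
python3 st.py
```

```text
t 10.75 pos [ 0.5784 -0.1675  0.0704] rot [-3.1402  0.0084 -0.1112] F [-1.05 -0.46 -0.53] M [-0.062  0.2    0.014] op 0.122 q6 1.214
tilt/yaw fix [-0.0023 -0.0082  0.    ]
```

>>> step_arm --pt "0 0 0 0 0 -0.025 1" --pt "0 0 0 0 0 -0.025 1" --pt "0 0 0 0 0 -0.025 1" --pt "0 0 0 0 0 -0.025 1" --pt "0 0 0 0 0 -0.025 1"

```text
clock: 11.17
eef_pos: [0.5784, -0.1675, 0.0704]
tool_rot: [-3.141, 0.009, -0.242]
wrist_force: [-0.6, 0.2, 0.1]
opening: 0.125
```

```bash
python3 st.py
```

```text
t 11.17 pos [ 0.5784 -0.1675  0.0704] rot [-3.1408  0.0086 -0.2417] F [-0.64  0.16  0.11] M [-0.15   0.233  0.022] op 0.125 q6 1.344
tilt/yaw fix [-0.0028 -0.0081  0.    ]
```

>>> step_arm --pt "0 0 0 0 0 -0.025 1" --pt "0 0 0 0 0 -0.025 1" --pt "0 0 0 0 0 -0.025 1" --pt "0 0 0 0 0 -0.025 1" --pt "0 0 0 0 0 -0.025 1"

```text
clock: 11.58
eef_pos: [0.5784, -0.1674, 0.0705]
tool_rot: [-3.141, 0.009, -0.372]
wrist_force: [-1.0, -0.1, 0.7]
opening: 0.128
```

```bash
python3 st.py
```

```text
t 11.58 pos [ 0.5784 -0.1674  0.0705] rot [-3.1414  0.0086 -0.3724] F [-1.03 -0.12  0.74] M [-0.075  0.166  0.116] op 0.128 q6 1.474
tilt/yaw fix [-0.0033 -0.0079  0.    ]
```

>>> step_arm --pt "0 0 0 0 0 -0.012 1" --pt "0 0 0 0 0 -0.012 1" --pt "0 0 0 0 0 -0.012 1" --pt "0 0 0 0 0 -0.012 1" --pt "0 0 0 0 0 -0.012 1"

```text
clock: 12.0
eef_pos: [0.5785, -0.1674, 0.0705]
tool_rot: [3.141, 0.009, -0.436]
wrist_force: [-1.4, 0.6, 0.3]
opening: 0.13
```

```bash
python3 st.py
```

```text
t 12.0 pos [ 0.5785 -0.1674  0.0705] rot [ 3.1414  0.0086 -0.4362] F [-1.37  0.57  0.34] M [-0.028  0.254  0.072] op 0.13 q6 1.538
tilt/yaw fix [-0.0035 -0.0078 -0.    ]
```

Torque is still at the friction level, so I'll go on.

>>> step_arm --pt "0 0 0 0 0 -0.02 1" --pt "0 0 0 0 0 -0.02 1" --pt "0 0 0 0 0 -0.02 1" --pt "0 0 0 0 0 -0.02 1" --pt "0 0 0 0 0 -0.02 1"

```text
clock: 12.42
eef_pos: [0.5784, -0.1673, 0.0705]
tool_rot: [3.141, 0.009, -0.544]
wrist_force: [-0.2, -0.4, 0.5]
opening: 0.127
```

```bash
python3 st.py
```

```text
t 12.42 pos [ 0.5784 -0.1673  0.0705] rot [ 3.1411  0.0088 -0.5443] F [-0.2  -0.44  0.52] M [-0.025  0.265  0.368] op 0.127 q6 1.645
tilt/yaw fix [-0.0041 -0.0078 -0.    ]
```

>>> step_arm --pt "0 0 0 0 0 0 1" --pt "0 0 0 0 0 0 1" --pt "0 0 0 0 0 0 1" --pt "0 0 0 0 0 0 1" --pt "0 0 0 0 0 0 1"

```text
clock: 12.83
eef_pos: [0.5784, -0.1673, 0.0705]
tool_rot: [3.141, 0.009, -0.545]
wrist_force: [-0.4, 0.7, 0.6]
opening: 0.126
```

```bash
python3 st.py;python3 - <<'E'
from bench import cams
import cv2
p=cams.get_image("wrist");cv2.imwrite("pics/w5.png",p["pixels"][:,:,::-1])
E
python3 st.py
```

```text
t 12.83 pos [ 0.5784 -0.1673  0.0705] rot [ 3.1408  0.0087 -0.5448] F [-0.35  0.74  0.63] M [-0.009  0.254  0.244] op 0.126 q6 1.646
tilt/yaw fix [-0.0038 -0.0079 -0.    ]
t 12.88 pos [ 0.5784 -0.1673  0.0705] rot [ 3.1408  0.0088 -0.5448] F [-0.65 -1.34  0.27] M [-0.052  0.154  0.352] op 0.125 q6 1.646
tilt/yaw fix [-0.0039 -0.0079 -0.    ]
```

View pics/w5.png

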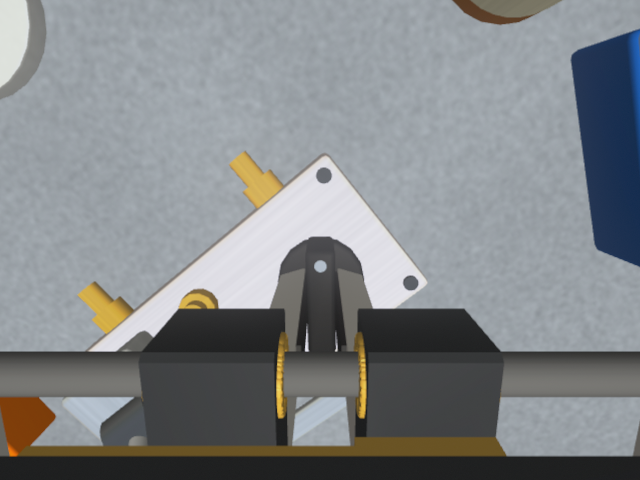

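>>> step_arm --pt "0 0 0 0 0 0.05 1" --pt "0 0 0 0 0 0.08 1" --pt "0 0 0 0 0 0.1 1" --pt "0 0 0 0 0 0.1 1" --pt "0 0 0 0 0 0.1 1"

```text
clock: 13.3
eef_pos: [0.5784, -0.1675, 0.0704]
tool_rot: [-3.142, 0.008, -0.101]
wrist_force: [-0.7, -0.7, 1.8]
opening: 0.125
```

>>> step_arm --pt "0 0 0 0 0 0.1 1" --pt "0 0 0 0 0 0.1 1" --pt "0 0 0 0 0 0.1 1" --pt "0 0 0 0 0 0.1 1" --pt "0 0 0 0 0 0.1 1"

```text
clock: 13.72
eef_pos: [0.5785, -0.1677, 0.0705]
tool_rot: [-3.14, 0.007, 0.418]
wrist_force: [-0.9, -0.0, 0.6]
opening: 0.126
```

```bash
python3 st.py
```

```text
t 13.72 pos [ 0.5785 -0.1677  0.0705] rot [-3.1404  0.0071  0.4178] F [-0.89 -0.04  0.59] M [-0.126  0.198  0.024] op 0.126 q6 0.688
tilt/yaw fix [ 0.0018 -0.0069  0.    ]
```

>>> step_arm --pt "0 0 0 0 0 0.1 1" --pt "0 0 0 0 0 0.1 1" --pt "0 0 0 0 0 0.1 1" --pt "0 0 0 0 0 0.08 1" --pt "0 0 0 0 0 0.08 1"

```text
clock: 14.13
eef_pos: [0.5787, -0.1678, 0.0705]
tool_rot: [-3.14, 0.005, 0.895]
wrist_force: [-0.4, -0.7, 0.6]
opening: 0.124
```

>>> step_arm --pt "0 0 0 0 0 0.08 1" --pt "0 0 0 0 0 0.08 1" --pt "0 0 0 0 0 0.05 1" --pt "0 0 0 0 0 0 1" --pt "0 0 0 0 0 0 1"

```text
clock: 14.55
eef_pos: [0.5788, -0.1678, 0.0704]
tool_rot: [-3.14, 0.003, 1.111]
wrist_force: [-0.6, -0.3, 0.5]
opening: 0.124
```

```bash
python3 st.py; python3 - <<'E'
from bench import cams
import cv2
p=cams.get_image("wrist");cv2.imwrite("pics/w6.png",p["pixels"][:,:,::-1])
E
```

```text
t 14.55 pos [ 0.5788 -0.1678  0.0704] rot [-3.14    0.0032  1.1111] F [-0.63 -0.33  0.47] M [-0.094  0.109 -0.052] op 0.124 q6 -0.007
tilt/yaw fix [ 0.0022 -0.0028  0.    ]
```

View pics/w6.png

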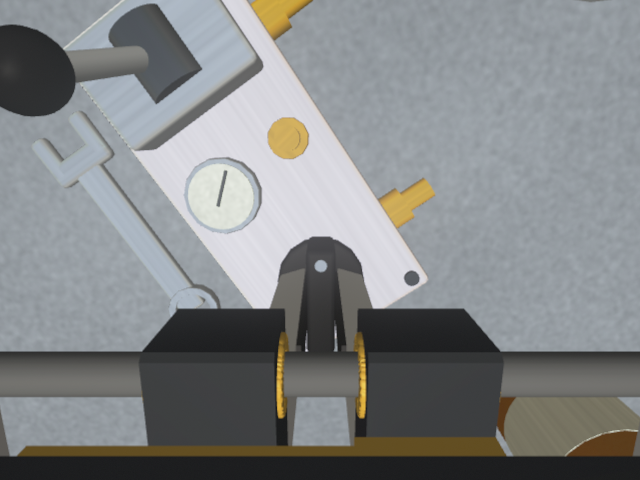

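The bar is in line with the jaws, about 89° off the seat. Next I'll release it and rise.

>>> step_arm --pt "0 0 0 0 0 0 0.6" --pt "0 0 0 0 0 0 0.6" --pt "0 0 0 0 0 0 0.6" --pt "0 0 0 0 0 0 0.6" --pt "0 0 0 0 0 0 0.6"

```text
clock: 15.02
eef_pos: [0.579, -0.1676, 0.0703]
tool_rot: [-3.14, 0.002, 1.108]
wrist_force: [0.4, -0.5, -0.1]
opening: 0.396
```

>>> step_arm --pt "0 0 10 0 0 0 0.6" --pt "0 0 25 0 0 0 0.6" --pt "0 0 30 0 0 0 0.6" --pt "0 0 30 0 0 0 0.6" --pt "0 0 30 0 0 0 0.6"

```text
clock: 15.43
eef_pos: [0.573, -0.1645, 0.1931]
tool_rot: [-3.123, 0.002, 1.107]
wrist_force: [0.0, -0.4, 0.3]
opening: 0.401
```

```bash
python3 st.py; python3 - <<'E'
from bench import cams
import cv2
p=cams.get_image("wrist");cv2.imwrite("pics/w7.png",p["pixels"][:,:,::-1])
E
```

```text
t 15.43 pos [ 0.573  -0.1645  0.1931] rot [-3.123e+00  2.200e-03  1.107e+00] F [ 0.05 -0.41  0.29] M [-0.064  0.048  0.023] op 0.401 q6 -0.004
tilt/yaw fix [-0.0064 -0.0176  0.    ]
```

View pics/w7.png

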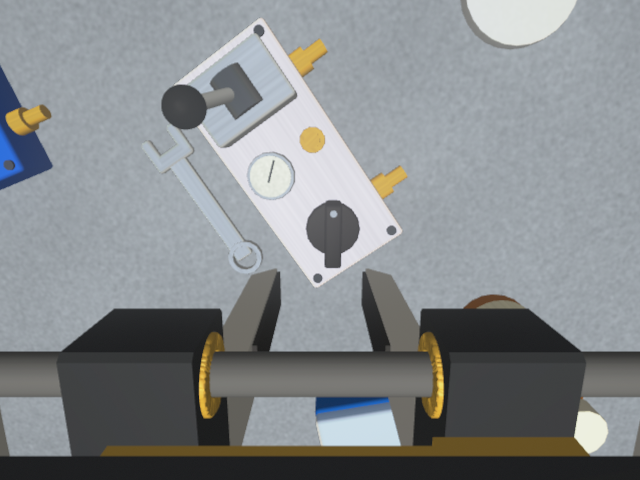

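>>> step_arm --pt "-8 11 0 0 0 -0.1 1" --pt "-8 11 0 0 0 -0.1 1" --pt "-8 11 0 0 0 -0.1 1" --pt "-8 11 0 0 0 -0.1 1" --pt "-8 11 0 0 0 -0.1 1"

```text
clock: 15.9
eef_pos: [0.5399, -0.113, 0.2118]
tool_rot: [3.131, -0.002, 0.582]
wrist_force: [0.4, 0.7, -0.6]
opening: 0.082
```

>>> step_arm --pt "-8 11 0 0 0 -0.1 1" --pt "-8 11 0 0 0 -0.1 1" --pt "-8 11 0 0 0 -0.1 1" --pt "-8 11 0 0 0 -0.1 1" --pt "0 0 0 0 0 0 1"

```text
clock: 16.32
eef_pos: [0.5061, -0.0657, 0.2157]
tool_rot: [3.128, -0.007, 0.16]
wrist_force: [-0.3, 0.5, 0.3]
opening: 0.005
```

```bash
python3 st.py .493 -.0556 .105 .141
```

```text
t 16.32 pos [ 0.5061 -0.0657  0.2157] rot [ 3.1283 -0.0067  0.1601] F [-0.31  0.48  0.32] M [ 0.047  0.192 -0.012] op 0.005 q6 1.066
tilt/yaw fix [ 0.0121  0.0086 -0.0191]
d mm [ -13.1   10.1 -110.7]
```

>>> step_arm --pt "-13 10 0 0.01 0.008 -0.02 1" --pt "0 0 -20 0 0 0 1" --pt "0 0 -25 0 0 0 1" --pt "0 0 -25 0 0 0 1" --pt "0 0 0 0 0 0 1"

```text
clock: 16.73
eef_pos: [0.4962, -0.0572, 0.1494]
tool_rot: [3.133, -0.011, 0.153]
wrist_force: [0.2, 0.3, -0.4]
opening: 0.005
```

```bash
python3 st.py .493 -.0556 .105 .141; python3 - <<'E'
from bench import cams
import cv2
for n in("wrist","scene"):
    p=cams.get_image(n);cv2.imwrite(f"pics/{n}8.png",p["pixels"][:,:,::-1])
E
```

```text
t 16.73 pos [ 0.4962 -0.0572  0.1494] rot [ 3.1334 -0.0112  0.1534] F [ 0.21  0.27 -0.44] M [-0.014  0.164 -0.024] op 0.005 q6 1.077
tilt/yaw fix [ 0.0065  0.0122 -0.0123]
d mm [ -3.2   1.6 -44.4]
```

View pics/wrist8.png

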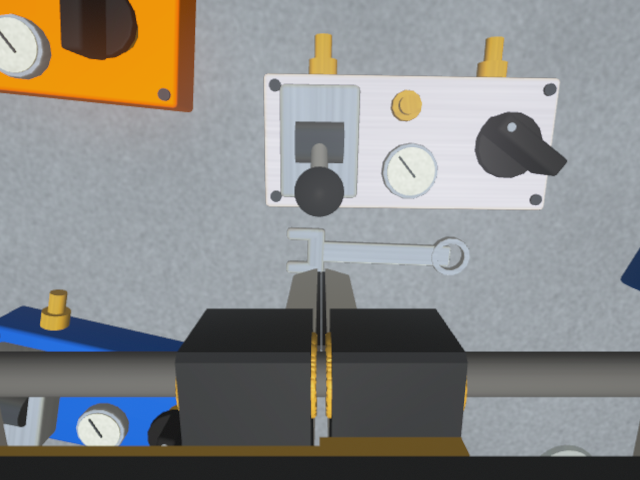

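The closed fingers at (320,285) line up with the ball at (319,191) and its rod, and they are clear of the spanner. I'll go down and then push.

>>> step_arm --pt "-3 1.5 -12 0.005 0.01 -0.01 1" --pt "0 0 -12 0 0 0 1" --pt "0 0 -12 0 0 0 1" --pt "0 0 -4 0 0 0 1" --pt "0 0 0 0 0 0 1"

```text
clock: 17.25
eef_pos: [0.5002, -0.0587, 0.117]
tool_rot: [3.132, -0.017, 0.143]
wrist_force: [-0.6, -0.2, -0.3]
opening: 0.005
```

```bash
python3 st.py .493 -.0556 .105 .141
```

```text
t 17.25 pos [ 0.5002 -0.0587  0.117 ] rot [ 3.1318 -0.0173  0.1434] F [-0.58 -0.16 -0.28] M [-0.046  0.168  0.005] op 0.005 q6 1.086
tilt/yaw fix [ 0.0072  0.0185 -0.0023]
d mm [ -7.2   3.1 -12. ]
```

>>> step_arm --pt "-2 2 -8 0.005 0.015 0 1" --pt "-1 1 -3 0 0 0 1" --pt "6 0.8 0 0 0 0 1" --pt "8 1 0 0 0 0 1" --pt "8 1 0 0 0 0 1"

```text
clock: 17.67
eef_pos: [0.5202, -0.0527, 0.106]
tool_rot: [3.139, -0.002, 0.143]
wrist_force: [-2.1, -0.3, 2.5]
opening: 0.004
```

```bash
python3 st.py .570 -.0447 .105 .141
```

```text
t 17.67 pos [ 0.5202 -0.0527  0.106 ] rot [ 3.139e+00 -1.800e-03  1.433e-01] F [-2.06 -0.35  2.49] M [-0.09   0.663  0.023] op 0.004 q6 1.111
tilt/yaw fix [ 0.0023  0.0022 -0.0023]
d mm [49.8  8.  -1. ]
```

Contact, at about 2–3 N. I'll keep pushing.

>>> step_arm --pt "7 1 0 0 0 0 1" --pt "7 1 0 0 0 0 1" --pt "7 1 0 0 0 0 1" --pt "7 1 0 0 0 0 1" --pt "5 1 0 0 0 0 1"

```text
clock: 18.08
eef_pos: [0.5585, -0.0473, 0.1071]
tool_rot: [3.138, -0.003, 0.144]
wrist_force: [-1.5, -0.3, -0.6]
opening: 0.002
```

```bash
python3 st.py .570 -.0447 .105 .141
```

```text
t 18.08 pos [ 0.5585 -0.0473  0.1071] rot [ 3.1379e+00 -2.7000e-03  1.4430e-01] F [-1.55 -0.25 -0.63] M [-0.145  0.291  0.01 ] op 0.002 q6 1.142
tilt/yaw fix [ 0.0033  0.0032 -0.0033]
d mm [11.5  2.6 -2.1]
```

>>> step_arm --pt "4 0.6 0 0 0 0 1" --pt "3 0.4 0 0 0 0 1" --pt "2 0.3 0 0 0 0 1" --pt "1 0.2 0 0 0 0 1" --pt "0 0 0 0 0 0 1"

```text
clock: 18.5
eef_pos: [0.5685, -0.0456, 0.1058]
tool_rot: [3.139, 0.004, 0.145]
wrist_force: [-2.5, -0.7, 1.9]
opening: 0.008
```

```bash
python3 st.py .570 -.0447 .105 .141; python3 - <<'E'
from bench import cams
import cv2
for n in("wrist","scene"):
    p=cams.get_image(n);cv2.imwrite(f"pics/{n}9.png",p["pixels"][:,:,::-1])
    if n=="scene":cv2.imwrite('pics/s9z.png',cv2.resize(p['pixels'][200:340,200:360,::-1],None,fx=4,fy=4))
E
```

```text
t 18.5 pos [ 0.5685 -0.0456  0.1058] rot [3.1385 0.0036 0.1453] F [-2.47 -0.67  1.88] M [-0.075  0.528 -0.066] op 0.008 q6 1.151
tilt/yaw fix [ 0.0035 -0.0031 -0.0043]
d mm [ 1.5  0.9 -0.8]
```

View pics/s9z.png

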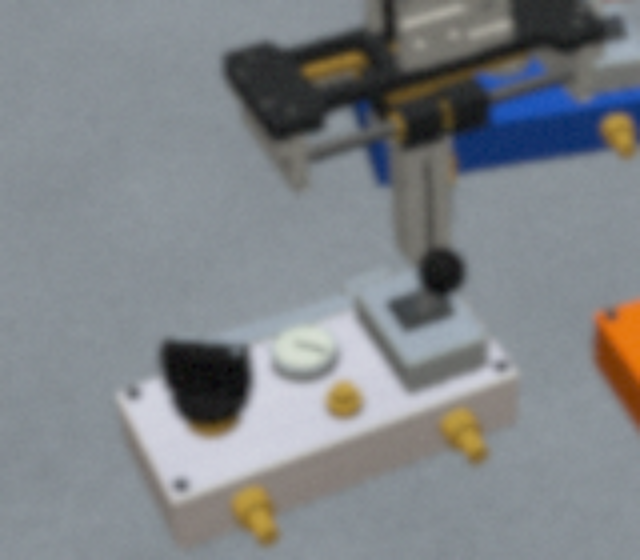

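The lever has swung over. I'll keep pushing gently until the force rises at the stop.

>>> step_arm --pt "1.5 0.2 0 0 0 0 1" --pt "1.5 0.2 0 0 0 0 1" --pt "1.5 0.2 0 0 0 0 1" --pt "1.5 0.2 0 0 0 0 1" --pt "0 0 0 0 0 0 1"

```text
clock: 19.02
eef_pos: [0.5683, -0.0456, 0.106]
tool_rot: [3.14, 0.02, 0.146]
wrist_force: [-2.0, -0.5, 0.7]
opening: 0.0
```

```bash
python3 st.py .570 -.0447 .105 .141
```

```text
t 19.02 pos [ 0.5683 -0.0456  0.106 ] rot [3.1396 0.0197 0.1458] F [-2.03 -0.53  0.72] M [-0.039  0.427 -0.046] op 0.0 q6 1.155
tilt/yaw fix [ 0.0048 -0.0192 -0.0048]
d mm [ 1.7  0.9 -1. ]
```

>>> step_arm --pt "3 0.4 0 0 -0.01 0 1" --pt "3 0.4 0 0 -0.005 0 1" --pt "3 0.4 0 0 0 0 1" --pt "0 0 0 0 0 0 1" --pt "0 0 0 0 0 0 1"

```text
clock: 19.43
eef_pos: [0.5682, -0.0457, 0.1061]
tool_rot: [3.139, 0.029, 0.147]
wrist_force: [-0.7, -0.3, -0.5]
opening: 0.003
```

```bash
python3 st.py .570 -.0447 .105 .141; python3 - <<'E'
from bench import cams
import cv2
for n in("scene","top"):
    p=cams.get_image(n)
    a=p['pixels'][200:340,200:360,::-1] if n=="scene" else p['pixels'][150:260,310:450,::-1]
    cv2.imwrite(f'pics/{n}10z.png',cv2.resize(a,None,fx=4,fy=4))
E
```

```text
t 19.43 pos [ 0.5682 -0.0457  0.1061] rot [3.1388 0.0294 0.1472] F [-0.66 -0.34 -0.49] M [-0.085  0.397  0.071] op 0.003 q6 1.158
tilt/yaw fix [ 0.007  -0.0287 -0.0062]
d mm [ 1.8  1.  -1.1]
```

View pics/scene10z.png

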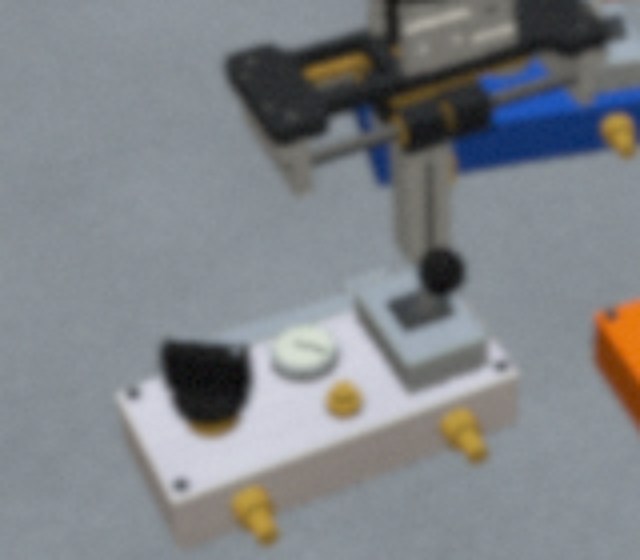

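>>> step_arm --pt "-6 -0.8 0 0 0 0 1" --pt "-10 -1.4 0 0 -0.01 0 1" --pt "-10 -1.4 10 0 -0.01 0 1" --pt "-10 -1 30 0 0 0 1" --pt "-10 -1 30 0 0 0 1"

```text
clock: 19.95
eef_pos: [0.5194, -0.0497, 0.1711]
tool_rot: [3.141, 0.011, 0.148]
wrist_force: [0.3, 0.1, 1.4]
opening: 0.007
```

>>> step_arm --pt "-10 0 25 0 0 0 1" --pt "-10 0 15 0 0 0 1" --pt "-10 0 0 0 0 0 1" --pt "0 0 0 0 0 0 1" --pt "0 0 0 0 0 0 1"

```text
clock: 20.37
eef_pos: [0.4923, -0.0504, 0.2216]
tool_rot: [3.133, -0.011, 0.147]
wrist_force: [0.6, 0.4, 0.0]
opening: 0.005
```

```bash
python3 st.py; python3 - <<'E'
from bench import cams
import cv2,pickle
d={}
for n in("scene","top","wrist"):
    p=cams.get_image(n);d[n]=p
    a={"scene":p['pixels'][200:340,200:360],"top":p['pixels'][150:260,310:450],"wrist":p['pixels'][:320]}[n][:,:,::-1]
    cv2.imwrite(f'pics/{n}11.png',cv2.resize(a,None,fx=1 if n=="wrist" else 4,fy=1 if n=="wrist" else 4,interpolation=cv2.INTER_CUBIC))
pickle.dump(d,open('d11.pkl','wb'))
E
```

```text
t 20.37 pos [ 0.4923 -0.0504  0.2216] rot [ 3.1332 -0.0113  0.1472] F [0.56 0.36 0.03] M [ 0.008  0.124 -0.049] op 0.005 q6 1.094
tilt/yaw fix [0.0067 0.0124 0.    ]
```

View pics/wrist11.png

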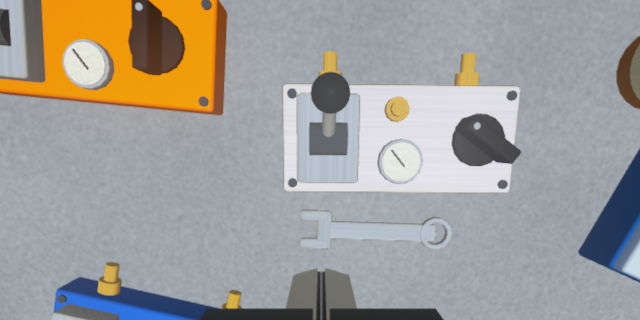

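View pics/scene11.png

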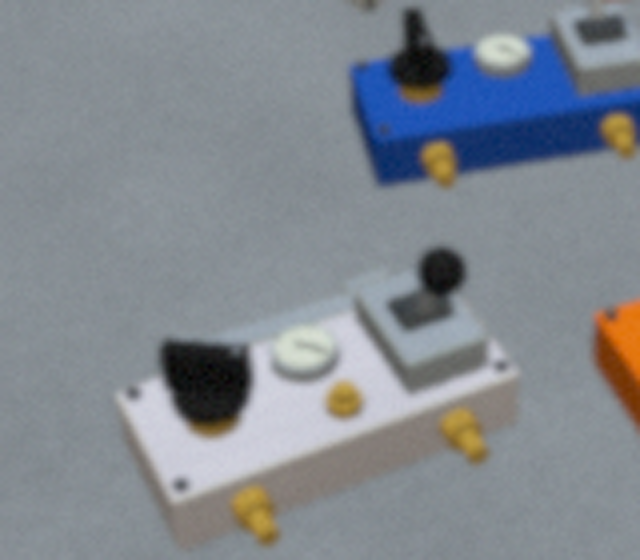

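View pics/top11.png

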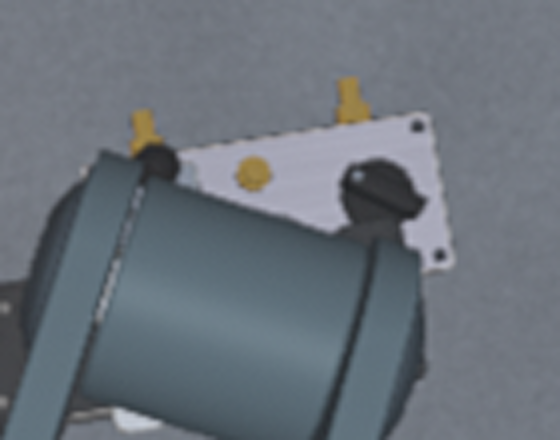

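```bash
python3 - <<'E'
import pickle
from h import *
from scipy.optimize import least_squares
d=pickle.load(open('d11.pkl','rb'));d0=pickle.load(open('d0.pkl','rb'))
ob={'wrist':(331,93),'scene':(310.5,267.75),'top':(349.75,190.5)}
u=np.array([.990,.1405,0])
for n,o in ob.items():
    print(n,[(th,(proj(d[n],np.array([.562,-.0458,.062])+.06*(np.sin(th-.5)*u+np.cos(th-.5)*np.array([0,0,1])))[0]-o).round(1)) for th in(.7,.85,1.0,1.1)])
p=d['top']; v=lambda x,y:(310+x/4,150+y/4)
a=ray(p,v(356,175),.091)[:2];b=ray(p,v(415,203),.091)[:2];print(np.degrees(np.arctan2(*(a-b)[::-1])))
w=d['wrist'];a=ray(w,(477,126),.091)[:2];k=np.array([.579,-.1666]);e=ray(w,(517,158),.091)[:2];print(np.degrees(np.arctan2(*(a-k)[::-1])),np.degrees(np.arctan2(*(a-e)[::-1])))
E
```

```text
wrist [(0.7, array([-2. , 26.3])), (0.85, array([-2. , 12.8])), (1.0, array([-2. ,  0.4])), (1.1, array([-2. , -7.1]))]
scene [(0.7, array([-4.9, -7.7])), (0.85, array([-3.1, -4.4])), (1.0, array([-1.2, -0.8])), (1.1, array([-0.1,  1.8]))]
top [(0.7, array([-0.7,  8. ])), (0.85, array([-1.4,  4.1])), (1.0, array([-2.1,  0.5])), (1.1, array([-2.5, -1.7]))]
63.249890795925396
60.63934707072689 62.61894598835178
```

All three cameras put the lever at about 1.0 rad. The handle dot is at about 63°, roughly 89° off the seat. The arm is clear of everything, so I'm handing in.

```bash
python3 -c "
from bench import order
print(order.sign_off())"; python3 st.py
```

```text
the job is handed in; nothing more can be done
None
the job is handed in; nothing more can be done
```

The valve block is set up and the job was handed in at about 20 s, well within the 64 s limit. The hand-in gave no verdict.

- **Seating:** I turned the handle clockwise about 168°. The moment then rose from the friction level (about 0.05 N m) to 0.24–0.37 N m, roughly 5–6° of wind-up, and I held it there. No reading came near the 0.8 N m limit. The torque readings were noisy by about ±0.04 N m, but the jump at the seat was clear.
- **Backing off:** I turned it back anticlockwise to about 89° off first touch and let go. Afterwards the cameras put the handle's dot at 61–63°, against 63.5° expected.
- **Shut-off lever:** I pushed it over with closed fingers until it stopped moving, then backed away. The ball's position in all three cameras fits about 1.0 rad, which is its stop.
- **Final state:** The arm was hovering clear, with readings no higher than the sensor noise. In the last pictures the plug and spanner looked undisturbed. I did not re-measure the other bystanders, but the arm met no contact near them.

No check failed. The only disagreement was in locating the block, where the cameras differed by a few millimetres.

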